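Lock the collar on a clamping stand with the pin spanner

TASK

Take the pin spanner that fits the lock collar on the clamping stand, the one with the longer crossbar and wider-set prongs, and set both its prongs fully into the collar's two holes. Then turn the collar with it clockwise, seen from above, until the tab on the collar's rim lines up with the fixed pointer on the stand, and leave the spanner standing in the holes. Leave the smaller spanner in its rest.

Things in the scene. Friction and masses are not known exactly. Their poses are not given: they have to be found in the camera images.
- spanner_grip (a point): Centre of the grip of the spanner to use (0.3 kg). Black flat upright grip: 40 mm along x, 14 thick (y), 60 high. Under it a steel crossbar 100 long (x), 26 wide, 12 thick, underside 42 below this point; two 10 mm round prongs go 20 mm lower, 38 mm either side along x. A half turn changes nothing. It stands, z up, in one of two like wooden rests (130 x 50 x 34), crossbar on the rest's top.
- small_spanner_grip (a point): Centre of the grip of the spanner to leave alone: same build, materials, grip and rest, axes alike, but its crossbar is only 62 mm long and its prongs 42 mm apart. Which spanner is on which side varies; they stand 140 mm or more apart.
- collar_face (a point): Centre of the steel lock collar's top, 87 mm above the bench; axes turn with it, z up. Collar: 140 mm across, 24 thick, rim 1.5 high, on a copper disc on a fixed round stand (dark plate 300 across). Two 24 mm through holes on its x axis, 38 mm either side. Small tab on its rim at +y. Seated, the spanner's crossbar lies on this face, grip centre 42 mm above it.
- collar (a joint): Collar's turn in rad about the vertical through collar_face, growing clockwise from above. Starts at 0 to 0.3; at 1.047 the tab points at the pointer, a steel nose on a block fixed to the stand's plate; stop at 1.45. Friction 0.2 N m, no spring: stays where left. The prongs' play in the holes is up to 10 degrees either way before it follows.
There are look-alikes about, which are no part of the job. What is shaped like the part that bears spanner_grip but blue or green is not meant.

How it is judged (in metres and radians):
On the way, in this order (a step that is already met when the one before it is completed fails the run):
1. both prongs of the longer spanner are down in the collar's holes (horizontal distance between spanner_grip and collar_face below 0.018 m and z of spanner_grip in the frame of collar_face below 0.053 m and angle between spanner_grip's own z axis and vertical below 0.2 rad), for 0.2 s.
2. the collar is turned clockwise until its tab is at the pointer, the prongs still in the holes (all of step 1 and value of joint collar between 0.837 and 1.257 rad), for 0.2 s.
At the end, for the whole second after the job is handed in: The collar stands still with its tab within 12 degrees of the pointer (joint 0.837 to 1.257 rad) and the longer spanner stands upright (within 11 degrees) in it, both prongs in the holes: grip centre within 18 mm of the collar's axis and less than 53 mm above its face (42 mm when fully seated) (all of step 2 and velocity of joint collar between -0.05 and 0.05 rad/s); the robot touches nothing.
It fails at once if the collar is turned well past its start (beyond 0.5 rad) while the prongs are not in the holes (value of joint collar above 0.5 rad and not (horizontal distance between spanner_grip and collar_face below 0.018 m and z of spanner_grip in the frame of collar_face below 0.053 m and angle between spanner_grip's own z axis and vertical below 0.2 rad)).
It fails at once if the smaller spanner is taken or knocked from its rest (moved over 40 mm) (distance of small_spanner_grip from where it was at the start of the episode above 0.04 m).
It also fails if it takes over 45 s, if anything falls off the work surface, if the arm or the gripper's body presses on something with over 40 N, if the wrist force passes 120 N, or if a joint passes its speed limit or range.

ROBOT

A 6-joint arm with a two-finger parallel gripper is mounted at the origin on the work surface. World frame = base frame: x ahead of the robot, y to its left, z up, the work surface at z = 0. Lengths are in mm, angles in rad, forces in N, time in s.
With the tool pointing down it reaches from about 350 to 775 mm from the base axis. Payload 7.3 kg.
Tool frame: the origin (TCP) lies midway between the tips of the shut fingers; the grasp point (between the pads) lies 19 mm behind it (grasp_offset is the z of the grasp point in the tool frame, in mm); z points along the fingers, y is the direction in which the jaws open and shut (so a half turn about z gives the same grasp; the last joint's range is limited). The gripper opens to 92 mm and grips with 3 to 60 N. Pads are 19 mm wide; open, the fingers measure 130 mm over their backs; the gripper's body (75 mm by 190 mm) begins 47 mm behind the grasp point.
Start: joints at [1.098, 0.342, 1.524, -0, 1.275, -0.146], TCP at [168.518, 497.239, 226.741] pointing down, gripper open.
Joint ranges: [-2.53, 2.53], [-0.77, 2.02], [0.04, 2.7], [-1, 4.14], [0.28, 2.66], [-3.11, 3.11]. Speed limits (rad/s): [2.57, 2.57, 3.14, 3.14, 3.14, 3.14].

INTERFACE

Orientations are given as [roll, pitch, yaw] about the fixed x, y, z axes, in that order (R = Rz(yaw) Ry(pitch) Rx(roll)).
In Python, from plant import get_obs, capture, camera_model, close_job, boxes_of, regions_of, place_of, grasp_offset gives the robot as it stands. The module is installed in compiled form; this text tells all that it offers.
- The arm moves only by the tool send_rows, never from a script. Its argument "targets" is a list that holds one entry, the list of rows, each a list of 7 numbers: the turn, a rotation vector about the tool's x, y, z in degrees, then the shift along the tool's x, y, z in mm, then the closure, from -1 (fully open) to 1 (shut). A call has 1 to 5 rows; each row is the pose to reach, as a shift and turn from the pose commanded when the call began, along the tool's axes at that moment; what a row does not reach only later rows make up. A row lasts 1/12 s, in which the tool goes at most 41.7 mm and 7.16 degrees, less where a joint would pass 70% of its speed; a pose out of reach is approached as far as the arm can. A call with a gripper value outside its range is refused whole. The fingers move at their own pace and stop on an object; the grip force is fixed at half the most. Time passes only in rows, so rows that repeat a pose let the fingers close. It gives the time, the measured TCP pose, the force and the opening at its end, in the units of the state.
- get_obs(): the state, without advancing time (a new reading comes with each control period).
- capture(name): name is "scene" or "side" or "wrist"; returns the picture (400x640x3 uint8, red, green, blue); there is no depth.
- camera_model(name): a dict with "K" (3x3 intrinsics, pixels), "k1" (the pictures are not rectified: a ray, as slopes to the right and down, at radius r is drawn at 1 + k1 r^2 times it, then the intrinsics apply), "world_to_cam" (4x4, takes a point from world to camera coordinates). Camera axes: x right, y up, looking along -z (the intrinsics and any distortion apply to the point x, -y, -z); pixel columns grow to the right and rows downward; lengths in mm; the calibration is good to about 2 mm. A picture is of the moment at which its call begins: read the wrist's pose just before it. camera_model takes no time and is no camera call; for the wrist camera it gives the pose at the moment of the call.
- close_job(): hands the job in, once; it reports no verdict.
Trained networks look in the newest picture that a camera, given by its name, has taken for a name from the list of things; names that differ only in an ending like _2 or _b are one class to them, and where a whole thing is asked for, a point or a joint stands for the part that bears it (a point fixed in the world has none). Each returns a list of dicts, best first, with "conf" (0 to 1); they miss things now and then, are a little off and sometimes report something else, mostly with a low value. They report only what shows in the picture. A call takes as long as a camera call. They do not tell look-alikes from the thing itself.
- boxes_of(label, camera): "location" ([row, column] in pixels, amid what is visible of it).
- regions_of(label, camera): "region" (400x640 bool, what is visible of it) and "location" ([row, column] in pixels, amid what is visible of it).
- place_of(label, camera): "location" ([row, column] in pixels: a listed point, or the origin of a listed thing).
The state is a dict: "time": time; "joint_positions": joint angles; "dq": joint speeds; "tau": joint torques, N m; "tool_pos": TCP position; "tcp_rot": TCP orientation; "contact_force": force on the tool from outside, world axes, zero at the start; "moment": the same for the moment, N m; "grip_width": finger opening in mm.
Only numpy, scipy, OpenCV 4.12 (cv2) and the standard library are available. Lean on these libraries where they do the work, as an engineer would, in place of code of your own. Each camera call takes 0.05 s, during which the arm holds its last target.

## Working session

There is one attempt and no reset: what is moved stays moved. The work goes in short steps, Python scripts to look and compute and a tool call to move; the robot and the scene stay as the last step left them, time stands still between calls to the robot, and variables do not carry over. Pictures are saved under pics/ and viewed, and the job is handed in when it is done.

Besides the shell and the picture viewer there is one more tool, called after "Request:" as name([rows], argument=value, ...), one row to a line, values as JSON. send_rows: Moves the arm, as the interface text tells. Its arguments: {"type":"object","properties":{"targets":{"type":"array","items":{"type":"array","items":{"type":"array","items":{"type":"number"}}}}},"required":["targets"]}

```bash
mkdir -p pics; ls; cat > h.py <<'E'
import numpy as np, cv2
from plant import *
def snap(n,f):
    im=capture(n); cv2.imwrite('pics/'+f,im[:,:,::-1]); return im
E
python3 - <<'E'
from h import *
o=get_obs()
for k,v in o.items(): print(k,np.round(v,3))
print(grasp_offset)
for n in("scene","side","wrist"):
    m=camera_model(n); print(n,np.round(m["K"],1).tolist(),m["k1"],np.round(m["world_to_cam"],3).tolist())
    snap(n,n+'0.png')
    for l in("spanner_grip","small_spanner_grip","collar_face"):
        print(n,l,[(np.round(d["location"],1).tolist(),round(d["conf"],2)) for d in place_of(l,n)])
print(get_obs()["time"])
E
```

```text
pics
time 0.0
joint_positions [ 1.098  0.343  1.525 -0.     1.275 -0.146]
dq [ 0.002 -0.     0.    -0.003  0.     0.   ]
tau [  0.    -43.125 -24.422   0.072   0.056  -0.   ]
tool_pos [168.342 496.871 226.062]
tcp_rot [-3.14  -0.     2.815]
contact_force [-0.615  0.155 -0.131]
moment [-0.005 -0.011  0.015]
grip_width 91.632
-18.8
scene [[368.3, 0.0, 316.6], [0.0, 368.3, 203.6], [0.0, 0.0, 1.0]] -0.03891499928471658 [[-0.313, 0.95, -0.005, 251.392], [-0.817, -0.266, 0.511, 307.629], [0.484, 0.164, 0.859, -1290.332], [0.0, 0.0, 0.0, 1.0]]
scene spanner_grip [([184.1, 235.5], 0.79), ([226.0, 194.2], 0.7), ([125.1, 243.5], 0.7), ([187.4, 183.9], 0.69)]
scene small_spanner_grip [([198.5, 292.8], 0.52)]
scene collar_face [([259.5, 432.2], 0.93)]
side [[450.5, 0.0, 316.3], [0.0, 450.5, 202.2], [0.0, 0.0, 1.0]] 0.016589454869489945 [[0.948, -0.318, -0.016, -434.158], [0.179, 0.491, 0.852, -95.912], [-0.263, -0.811, 0.523, -1111.115], [0.0, 0.0, 0.0, 1.0]]
side spanner_grip [([316.7, 434.0], 0.87), ([262.4, 377.3], 0.77), ([325.8, 362.0], 0.75), ([327.3, 281.3], 0.75), ([266.9, 463.1], 0.62)]
side small_spanner_grip [([221.3, 343.5], 0.85)]
side collar_face [([144.5, 311.5], 0.79)]
wrist [[344.3, 0.0, 316.7], [0.0, 344.3, 197.7], [0.0, 0.0, 1.0]] 0.023639633715823564 [[0.322, 0.947, 0.0, -524.157], [-0.917, 0.312, -0.247, 29.023], [-0.234, 0.079, 0.969, -387.342], [0.0, 0.0, 0.0, 1.0]]
wrist spanner_grip []
wrist small_spanner_grip []
wrist collar_face []
0.6
```

View pics/scene0.png

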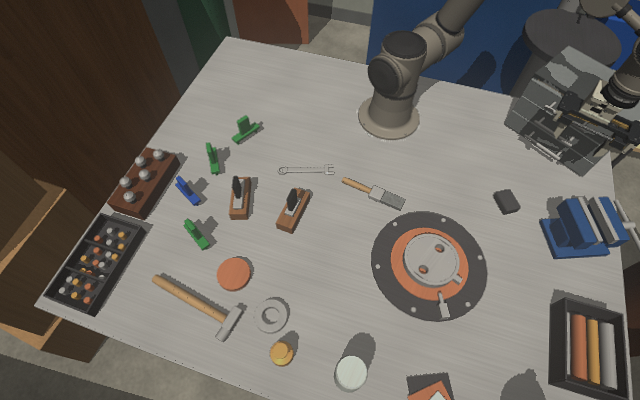

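View pics/side0.png

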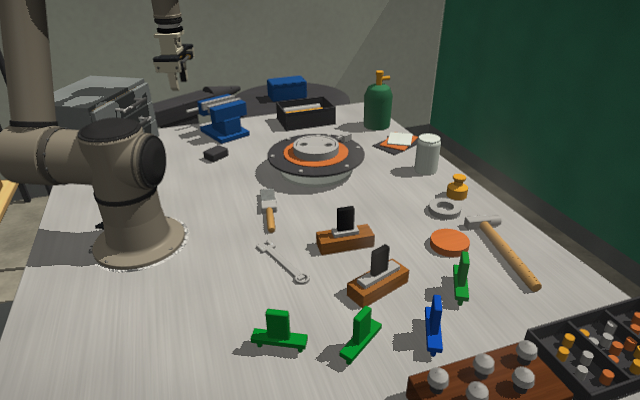

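View pics/wrist0.png

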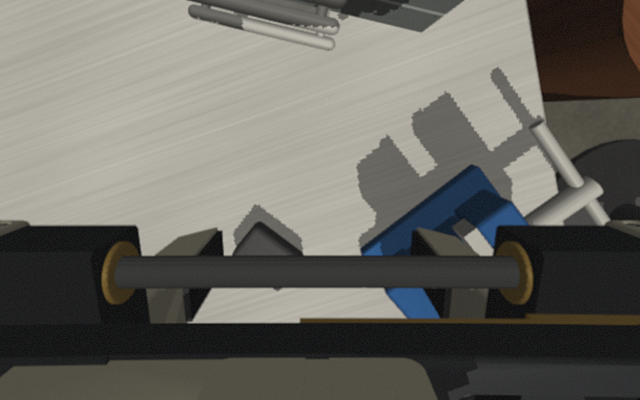

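```bash
cat >> h.py <<'E'
from scipy.optimize import least_squares
def proj(n,P,m=None):
    m=m or camera_model(n); P=np.atleast_2d(P).astype(float)
    c=P@m["world_to_cam"][:3,:3].T+m["world_to_cam"][:3,3]
    s=np.c_[c[:,0]/-c[:,2],-c[:,1]/-c[:,2]]
    s=s*(1+m["k1"]*(s**2).sum(1,keepdims=True))
    return s@np.array(m["K"])[:2,:2].T+np.array(m["K"])[:2,2]   # col,row
def ray(n,rc,m=None):
    m=m or camera_model(n); K=np.array(m["K"]); W=np.array(m["world_to_cam"])
    d=np.array([(rc[1]-K[0,2])/K[0,0],(rc[0]-K[1,2])/K[1,1]]); s=d.copy()
    for _ in range(20): s=d/(1+m["k1"]*(s@s))
    v=W[:3,:3].T@np.array([s[0],-s[1],-1]); o=-W[:3,:3].T@W[:3,3]
    return o,v/np.linalg.norm(v)
def onz(n,rc,z,m=None):
    o,v=ray(n,rc,m); return o+v*(z-o[2])/v[2]
def tri(obs):
    A=np.zeros((3,3));b=np.zeros(3);rs=[ray(*x) for x in obs]
    for o,v in rs:
        M=np.eye(3)-np.outer(v,v);A+=M;b+=M@o
    p=np.linalg.solve(A,b)
    return p,[np.linalg.norm(np.cross(p-o,v)) for o,v in rs]
E
python3 - <<'E'
from h import *
W=lambda f,r:cv2.imread('pics/'+f)[r[0]:r[1],r[2]:r[3]]
a=cv2.resize(W('scene0.png',(165,240,210,320)),None,fx=5,fy=5,interpolation=2)
b=cv2.resize(W('side0.png',(195,307,300,420)),None,fx=4,fy=4,interpolation=2)[:375]
c=cv2.resize(W('scene0.png',(205,325,365,495)),None,fx=4,fy=4,interpolation=2)
cv2.imwrite('pics/c1.png',a);cv2.imwrite('pics/c2.png',cv2.resize(W('side0.png',(195,307,300,420)),None,fx=5,fy=5,interpolation=2));cv2.imwrite('pics/c3.png',c)
for A,B in(((184.1,235.5),(262.4,377.3)),((198.5,292.8),(221.3,343.5)),((259.5,432.2),(144.5,311.5))):
    p,e=tri([("scene",A),("side",B)]); print(p.round(1),np.round(e,1))
E
```

```text
[ 470.3 -354.5   75.5] [0.4 0.4]
[ 463.1 -183.6   69.3] [1.3 1.3]
[523.2 221.4  79.9] [5.6 5.6]
```

View pics/c1.png

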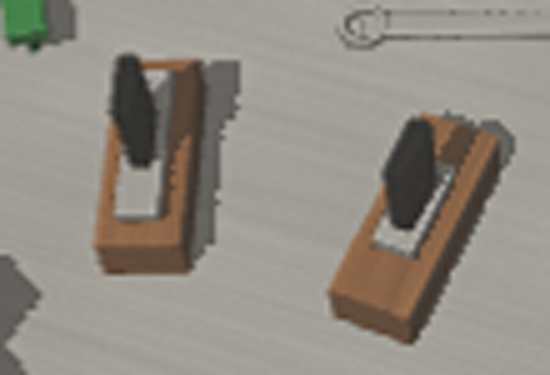

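View pics/c2.png

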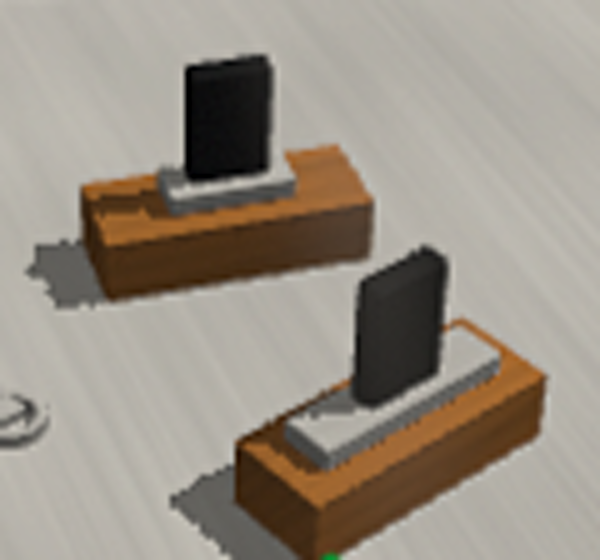

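View pics/c3.png

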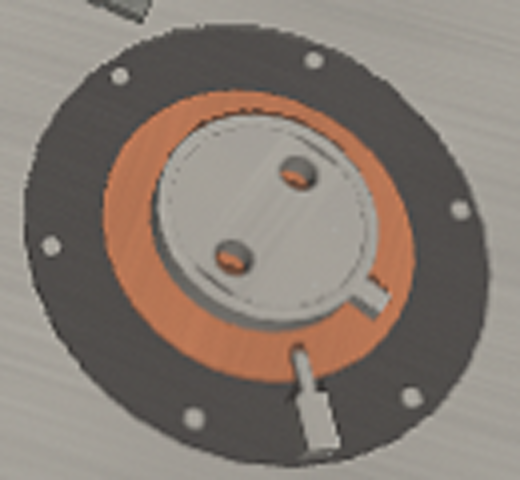

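```bash
python3 - <<'E'
from h import *
f=onz("scene",(208.4,237.4),46);b=onz("scene",(179,242.6),46);print('bar',f.round(1),b.round(1),np.degrees(np.arctan2(*(f-b)[:2][::-1])),np.linalg.norm(f-b))
s1=onz("side",(195+448/5,300+308/5),46); s2=onz("side",(195+343/5,300+482/5),46); print('bar side',s1.round(1),s2.round(1),np.degrees(np.arctan2(*(s2-s1)[:2][::-1])),np.linalg.norm(s1-s2))
h1=onz("scene",(248.7,439.5),87);h2=onz("scene",(269.5,423.8),87);c=(h1+h2)/2
print('holes',h1.round(1),h2.round(1),c.round(1),np.degrees(np.arctan2(*(h2-h1)[:2][::-1])),np.linalg.norm(h1-h2))
t=onz("scene",(205+292/4,365+372/4),87);p=onz("scene",(205+345/4,365+298/4),87)
for q in(t,p): print(q.round(1),np.degrees(np.arctan2(*(q-c)[:2][::-1])),np.linalg.norm((q-c)[:2]))
print([ (d["location"],d["conf"]) for d in place_of("collar_face","side")][:1])
# wrist cam in tool frame
from scipy.spatial.transform import Rotation as R
o=get_obs();W=camera_model("wrist")["world_to_cam"];Rt=R.from_euler('xyz',o["tcp_rot"]).as_matrix()
print(Rt.round(3)); print('cam in tool',(Rt.T@(-W[:3,:3].T@W[:3,3]-o["tool_pos"])).round(1)); print((W[:3,:3]@Rt).round(3))
E
```

```text
bar [ 528.9 -328.3   46. ] [ 431.  -355.8   46. ] 15.740091346193376 101.67008377574264
bar side [ 428.2 -374.4   46. ] [ 523.1 -338.9   46. ] 20.47927263539213 101.30513198229451
holes [497.  230.1  87. ] [565.1 201.5  87. ] [531.1 215.8  87. ] -22.81894337301885 73.90644338291459
[561.2 285.6  87. ] 66.67852015259858 76.06036344268485
[608.4 247.3  87. ] 22.151884570758476 83.48302500013493
[([144.5, 311.5], 0.79)]
[[-0.947  0.321  0.   ]
 [ 0.321  0.947  0.   ]
 [-0.     0.    -1.   ]]
cam in tool [  67.1   -0.9 -156. ]
[[-0.001  1.    -0.001]
 [ 0.969  0.001  0.247]
 [ 0.247 -0.    -0.969]]
```

Request:
send_rows([
  [[0,0,0,-190,-57,0,-1],[0,0,0,-190,-57,0,-1],[0,0,0,-190,-57,0,-1],[0,0,0,-190,-57,0,-1],[0,0,0,-190,-57,0,-1]],
])

```text
time: 1.07
tool_pos: [332.2, 380.4, 226.9]
tcp_rot: [3.141, 0.001, 2.814]
contact_force: [0.5, 0.3, 0.8]
grip_width: 92.2
```

Request:
send_rows([
  [[0,0,0,-190,-57,0,-1],[0,0,0,-190,-57,0,-1],[0,0,0,-190,-57,0,-1],[0,0,0,-190,-57,0,-1],[0,0,0,-190,-57,0,-1]],
])

```text
time: 1.48
tool_pos: [494.2, 265.0, 226.8]
tcp_rot: [3.141, 0.001, 2.813]
contact_force: [-0.2, 0.3, -0.6]
grip_width: 91.6
```

Request:
send_rows([
  [[0,0,0,-110,-35,0,-1],[0,0,0,-110,-35,0,-1],[0,0,0,-110,-35,0,-1],[0,0,0,-110,-35,0,-1],[0,0,0,-110,-35,0,-1]],
])

```text
time: 1.9
tool_pos: [585.6, 197.4, 225.9]
tcp_rot: [-3.141, -0.001, 2.812]
contact_force: [-0.6, -0.4, 0.7]
grip_width: 92.1
```

```bash
python3 - <<'E'
from h import *
print(get_obs()["tool_pos"], get_obs()["dq"].round(3) if hasattr(get_obs()["dq"],'round') else '')
m=camera_model("wrist"); snap("wrist","wrist1.png"); print(place_of("collar_face","wrist")[:2]); print(proj("wrist",[[531,216,87],[561.2,285.6,87]],m))
import pickle; pickle.dump(m,open('m1.pkl','wb'))
E
```

```text
[585.64597428 197.41435332 225.88663257] [ 0.047 -0.03   0.036  0.012  0.002  0.006]
[{'location': [115.8, 312.9], 'conf': 0.89}]
[[317.5933086  121.60652116]
 [407.72120369 128.78808097]]
```

View pics/wrist1.png

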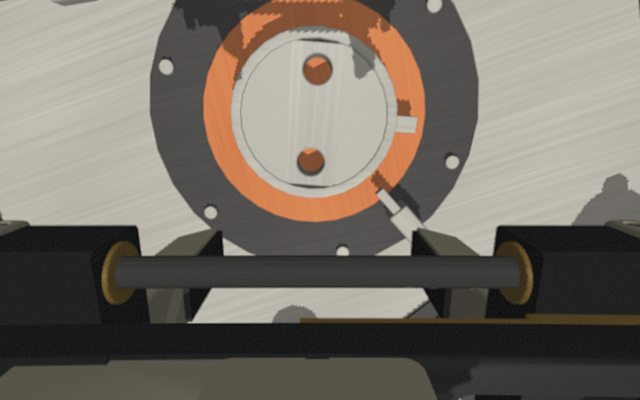

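```bash
python3 - <<'E'
from h import *
import pickle; m=pickle.load(open('m1.pkl','rb'))
im=cv2.imread('pics/wrist1.png').astype(int)
sat=im.max(2)-im.min(2); mask=((sat>35)|(im.max(2)<110)).astype(np.uint8)
for (x,y) in((318,69),(311,161)):
    sub=np.zeros_like(mask);sub[y-22:y+22,x-22:x+22]=mask[y-22:y+22,x-22:x+22]
    n,l,st,ce=cv2.connectedComponentsWithStats(sub); i=1+np.argmax(st[1:,4])
    pts=np.argwhere(l==i)[:,::-1].astype(np.int32); el=cv2.fitEllipse(cv2.convexHull(pts)); print(st[i],ce[i],el)
    P=onz("wrist",(el[0][1],el[0][0]),87,m);print(P.round(1)); 
    if y<100:A=P
    else:B=P
c=(A+B)/2;print('c',c.round(1),'d',np.linalg.norm(A-B),'ax',np.degrees(np.arctan2(*(B-A)[:2][::-1])))
for q in((125,410),(191,380)):
    P=onz("wrist",q,87,m); print(P.round(1),np.degrees(np.arctan2(*(P-c)[:2][::-1])),np.linalg.norm((P-c)[:2]))
E
```

```text
[303  55  29  30 669] [317.13153961  69.28849028] ((317.1080017089844, 69.0128402709961), (28.534154891967773, 29.938013076782227), 10.850340843200684)
[491.9 229.   87. ]
[297 148  27  28 597] [310.18592965 161.43383585] ((310.22467041015625, 161.2893524169922), (26.765010833740234, 28.06320571899414), 172.9415740966797)
[560.5 199.2  87. ]
c [526.2 214.1  87. ] d 74.77254418209974 ax -23.4652114171433
[558.8 288.2  87. ] 66.21940221437232 80.98313021311719
[605.2 248.6  87. ] 23.584388689569476 86.1929875124524
```

Request:
send_rows([
  [[0,0,35.5,-6,-147,0,-1],[0,0,35.5,-6,-147,0,-1],[0,0,35.5,-6,-147,0,-1],[0,0,35.5,-6,-147,0,-1],[0,0,35.5,-6,-147,0,-1]],
])

```text
time: 2.42
tool_pos: [541.3, 55.2, 227.4]
tcp_rot: [-3.141, 0.001, 2.187]
contact_force: [0.5, 0.4, -0.3]
grip_width: 91.6
```

Request:
send_rows([
  [[0,0,35.5,-91,-116,0,-1],[0,0,35.5,-91,-116,0,-1],[0,0,35.5,-91,-116,0,-1],[0,0,35.5,-91,-116,0,-1],[0,0,35.5,-91,-116,0,-1]],
])

```text
time: 2.83
tool_pos: [500.8, -86.3, 227.3]
tcp_rot: [3.141, 0.001, 1.567]
contact_force: [0.3, 1.2, 1.3]
grip_width: 91.8
```

Request:
send_rows([
  [[0,0,35.5,-141,-41,0,-1],[0,0,35.5,-141,-41,0,-1],[0,0,35.5,-141,-41,0,-1],[0,0,35.5,-141,-41,0,-1],[0,0,35.5,-141,-41,0,-1]],
])

```text
time: 3.25
tool_pos: [460.9, -227.7, 227.1]
tcp_rot: [3.14, 0.001, 0.948]
contact_force: [-0.2, -0.3, -0.7]
grip_width: 91.8
```

Request:
send_rows([
  [[0,0,35.5,-139,49,0,-1],[0,0,35.5,-139,49,0,-1],[0,0,35.5,-139,49,0,-1],[0,0,35.5,-139,49,0,-1],[0,0,35.5,-139,49,0,-1]],
])

```text
time: 3.67
tool_pos: [420.8, -369.8, 226.7]
tcp_rot: [3.14, 0.001, 0.328]
contact_force: [-0.5, 1.1, 0.7]
grip_width: 91.9
```

Request:
send_rows([
  [[0,0,0,0,0,0,-1],[0,0,0,0,0,0,-1],[0,0,0,0,0,0,-1]],
])

```text
time: 3.92
tool_pos: [422.4, -365.4, 227.0]
tcp_rot: [-3.142, -0.0, 0.342]
contact_force: [-0.6, 0.7, 0.6]
grip_width: 91.8
```

```bash
python3 - <<'E'
from h import *
o=get_obs();print(np.round(o["tool_pos"],1),np.degrees(o["tcp_rot"]).round(2),np.round(o["joint_positions"],2))
m=camera_model("wrist"); snap("wrist","wrist2.png"); print([(d["location"],d["conf"]) for d in place_of("spanner_grip","wrist")])
import pickle; pickle.dump(m,open('m2.pkl','wb'))
E
```

```text
[ 422.4 -365.4  227. ] [-1.7999e+02 -2.0000e-02  1.9600e+01] [-0.85  0.4   1.43  0.    1.31  0.38]
[([261.6, 412.9], 0.68), ([118.6, 321.3], 0.64), ([141.8, 493.0], 0.56)]
```

View pics/wrist2.png

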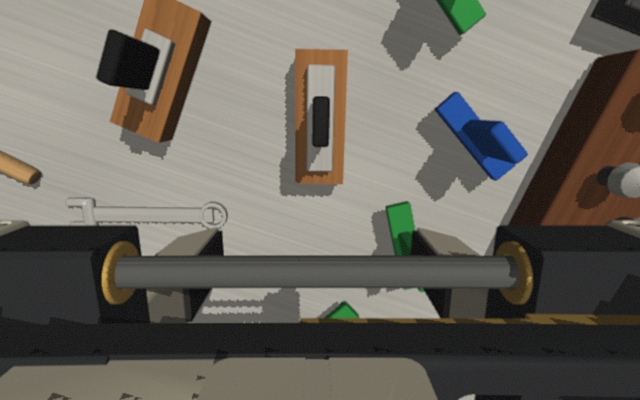

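```bash
python3 - <<'E'
from h import *
import pickle; m=pickle.load(open('m2.pkl','rb'))
im=cv2.imread('pics/wrist2.png')
cv2.imwrite('pics/c4.png',cv2.resize(im[40:200,270:370],None,fx=5,fy=3.7,interpolation=2) if 0 else cv2.resize(im[45:195,270:370],None,fx=4,fy=4,interpolation=2))
o=get_obs();print(np.round(o["tool_pos"],1),np.degrees(o["tcp_rot"]).round(2))
for a,b in (((65,320.5),(172,318.5)),):
    A,B=onz("wrist",a,46,m),onz("wrist",b,46,m);print(A.round(1),B.round(1),((A+B)/2).round(1),np.linalg.norm(A-B),np.degrees(np.arctan2(*(A-B)[:2][::-1])))
print(onz("wrist",(118.6,321.3),76,m).round(1))
E
```

```text
[ 422.4 -365.7  227. ] [ 1.7999e+02 -2.0000e-02  1.9520e+01]
[ 522.1 -333.6   46. ] [ 428.  -365.2   46. ] [ 475.1 -349.4   46. ] 99.27611145465238 18.567876575277175
[ 477.9 -349.8   76. ]
```

View pics/c4.png

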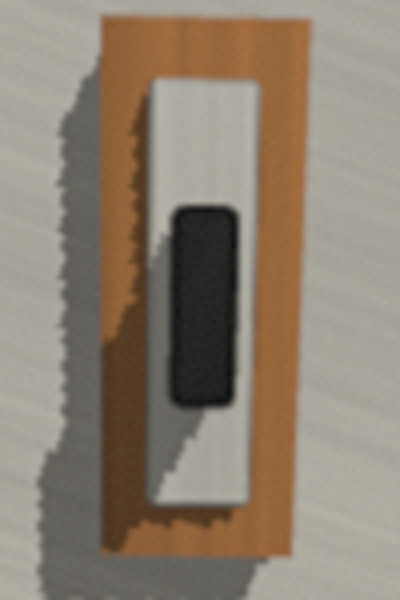

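Request:
send_rows([
  [[0,0,0.7,28,2,20,-1],[0,0,0.7,56,3,40,-1],[0,0,0.7,56,3,75,-1],[0,0,0.7,56,3,105,-1],[0,0,0.7,56,3,130,-1]],
])

```text
time: 4.43
tool_pos: [476.0, -349.5, 94.6]
tcp_rot: [-3.14, 0.001, 0.328]
contact_force: [0.2, -0.1, -0.4]
grip_width: 92.1
```

Request:
send_rows([
  [[0,0,0,0,0,15,-1],[0,0,0,0,0,29,-1],[0,0,0,0,0,38,-1],[0,0,0,0,0,38,-1],[0,0,0,0,0,38,-1]],
])

```text
time: 4.85
tool_pos: [476.0, -350.9, 58.9]
tcp_rot: [-3.141, -0.0, 0.326]
contact_force: [-0.1, 0.5, -0.6]
grip_width: 91.5
```

```bash
python3 - <<'E'
from h import *
o=get_obs();print(np.round(o["tool_pos"],1),np.degrees(o["tcp_rot"]).round(2),np.round(o["contact_force"],1))
snap("wrist","wrist3.png");snap("side","side3.png")
im=cv2.imread('pics/side3.png');cv2.imwrite('pics/c5.png',cv2.resize(im[150:320,290:470],None,fx=3.4,fy=3.4))
E
```

```text
[ 476.  -350.9   58.9] [-179.99   -0.     18.65] [-0.1  0.5 -0.6]
```

View pics/c5.png

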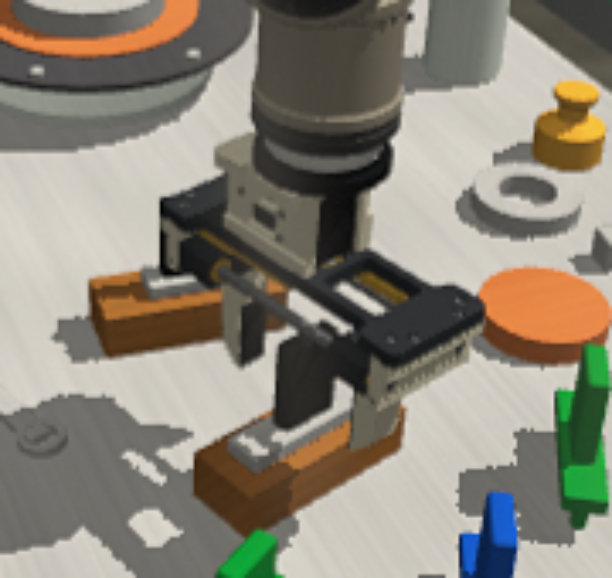

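View pics/wrist3.png

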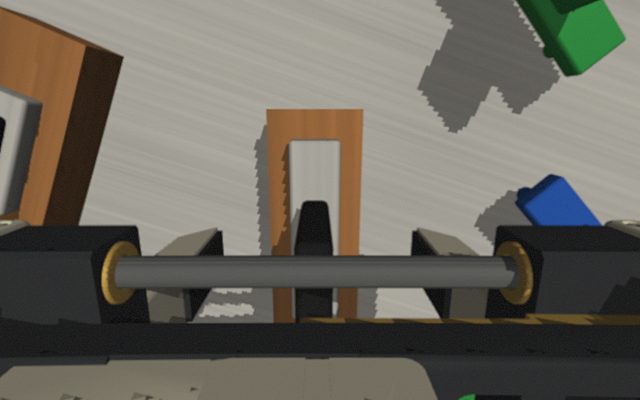

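The fingers straddle the black grip: it sits between them at wrist pixel (314, 240), with the crossbar end at (314, 142). I'll close now.

Request:
send_rows([
  [[0,0,0,0,0,0,1],[0,0,0,0,0,0,1],[0,0,0,0,0,0,1],[0,0,0,0,0,0,1],[0,0,0,0,0,0,1]],
])

```text
time: 5.37
tool_pos: [475.8, -351.4, 58.9]
tcp_rot: [3.141, -0.0, 0.324]
contact_force: [-0.1, -0.1, 0.6]
grip_width: 63.0
```

Request:
send_rows([
  [[0,0,0,0,0,0,1],[0,0,0,0,0,0,1],[0,0,0,0,0,0,1]],
])

```text
time: 5.62
tool_pos: [475.7, -351.3, 58.7]
tcp_rot: [-3.141, -0.0, 0.324]
contact_force: [0.5, 0.0, 0.7]
grip_width: 43.2
```

Request:
send_rows([
  [[0,0,0,0,0,-5,1],[0,0,0,0,0,-20,1],[0,0,0,0,0,-45,1],[0,0,0,0,0,-80,1],[0,0,0,0,0,-120,1]],
])

```text
time: 6.03
tool_pos: [474.9, -350.5, 178.8]
tcp_rot: [-3.138, 0.002, 0.324]
contact_force: [0.4, -0.5, 1.7]
grip_width: 9.6
```

```bash
python3 - <<'E'
from h import *
o=get_obs();print(np.round(o["tool_pos"],1),np.degrees(o["tcp_rot"]).round(2),np.round(o["contact_force"],1),o["grip_width"])
import pickle;pickle.dump(camera_model("wrist"),open('m4.pkl','wb'))
snap("wrist","wrist4.png");snap("side","side4.png")
im=cv2.imread('pics/side4.png');cv2.imwrite('pics/c6.png',cv2.resize(im[100:300,290:490],None,fx=2.9,fy=2.9))
E
```

```text
[ 474.9 -350.5  178.8] [-1.798e+02  1.000e-01  1.857e+01] [ 0.4 -0.5  1.7] 9.636375912403112
```

View pics/c6.png

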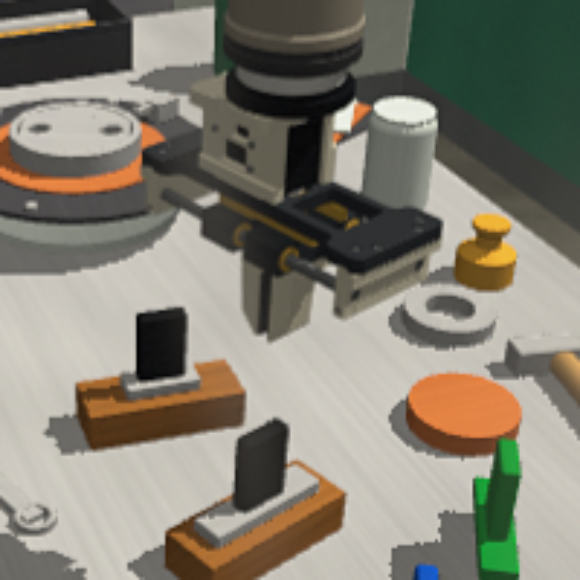

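View pics/wrist4.png

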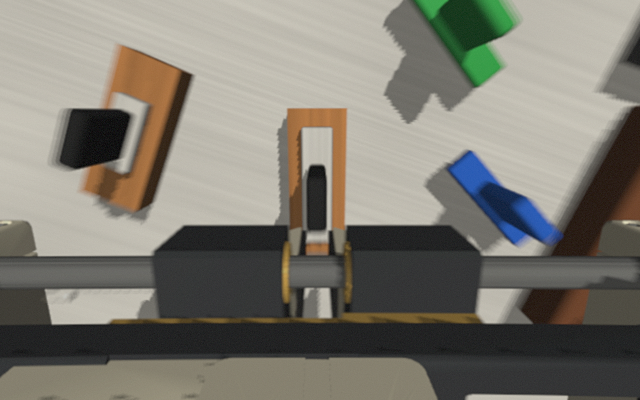

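The picture shows I lifted before the fingers had closed: they move at about 75 mm/s. The spanner still stands in its rest, at c6 (260, 470). I'll reopen part way, go down again and wait for the full closing this time.

Request:
send_rows([
  [[0,0,0,0,0,0,-0.2],[0,0,0,0,0,0,-0.2],[0,0,0,0,0,0,-0.2],[0,0,0,0,0,0,-0.2],[0,0,0,0,0,0,-0.2]],
])

```text
time: 6.55
tool_pos: [475.4, -351.0, 177.5]
tcp_rot: [-3.14, 0.001, 0.324]
contact_force: [0.2, -0.1, 0.2]
grip_width: 31.3
```

Request:
send_rows([
  [[0,0,0,0,0,20,-0.2],[0,0,0,0,0,50,-0.2],[0,0,0,0,0,80,-0.2],[0,0,0,0,0,105,-0.2],[0,0,0,0,0,120,-0.2]],
])

```text
time: 6.97
tool_pos: [474.3, -350.0, 55.0]
tcp_rot: [-3.137, 0.002, 0.324]
contact_force: [-0.7, 0.8, -0.7]
grip_width: 54.7
```

Request:
send_rows([
  [[0,0,0,0,0,0,1],[0,0,0,0,0,0,1],[0,0,0,0,0,0,1],[0,0,0,0,0,0,1],[0,0,0,0,0,0,1]],
])

```text
time: 7.38
tool_pos: [476.3, -351.9, 60.1]
tcp_rot: [3.139, -0.001, 0.324]
contact_force: [0.0, -0.4, 0.5]
grip_width: 26.4
```

Request:
send_rows([
  [[0,0,0,0,0,0,1],[0,0,0,0,0,0,1],[0,0,0,0,0,0,1],[0,0,0,0,0,0,1],[0,0,0,0,0,0,1]],
])

```text
time: 7.8
tool_pos: [475.9, -351.3, 59.4]
tcp_rot: [3.141, -0.0, 0.324]
contact_force: [-1.3, 2.3, 4.9]
grip_width: 14.1
```

Request:
send_rows([
  [[0,0,0,0,0,0,1],[0,0,0,0,0,0,1],[0,0,0,0,0,-5,1],[0,0,0,0,0,-15,1],[0,0,0,0,0,-30,1]],
])

```text
time: 8.22
tool_pos: [474.9, -350.6, 87.9]
tcp_rot: [-3.138, 0.002, 0.324]
contact_force: [0.0, -0.3, -4.0]
grip_width: 14.1
```

Request:
send_rows([
  [[0,0,0,0,0,-30,1],[0,0,0,0,0,-65,1],[0,0,0,0,0,-100,1],[0,0,0,0,0,-120,1],[0,0,0,0,0,-130,1]],
])

```text
time: 8.63
tool_pos: [476.6, -352.2, 222.9]
tcp_rot: [3.136, -0.003, 0.324]
contact_force: [1.6, 0.1, -3.2]
grip_width: 13.8
```

```bash
python3 - <<'E'
from h import *
o=get_obs();print(np.round(o["tool_pos"],1),np.degrees(o["tcp_rot"]).round(2),np.round(o["contact_force"],1),o["grip_width"],np.round(o["joint_positions"],2))
import pickle;pickle.dump((o,camera_model("wrist")),open('m5.pkl','wb'))
snap("wrist","wrist5.png");snap("side","side5.png")
im=cv2.imread('pics/side5.png');cv2.imwrite('pics/c7.png',cv2.resize(im[100:300,290:490],None,fx=2.9,fy=2.9))
E
```

```text
[ 476.6 -352.2  222.9] [ 1.7969e+02 -1.6000e-01  1.8580e+01] [ 1.6  0.1 -3.2] 13.800089007963335 [-0.77  0.47  1.34  0.    1.33  0.48]
```

View pics/c7.png

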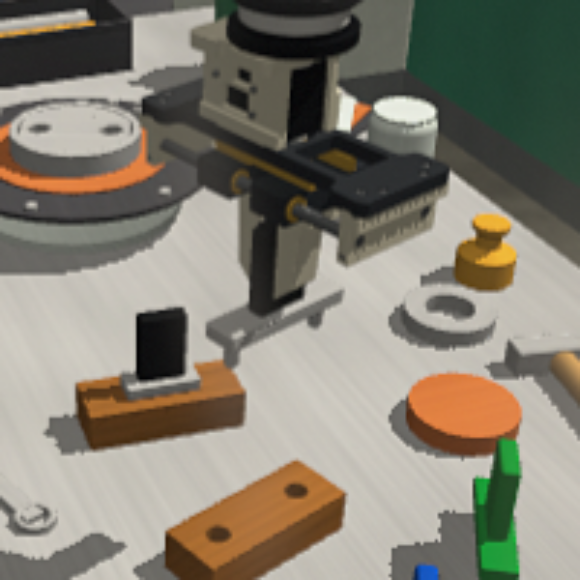

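View pics/wrist5.png

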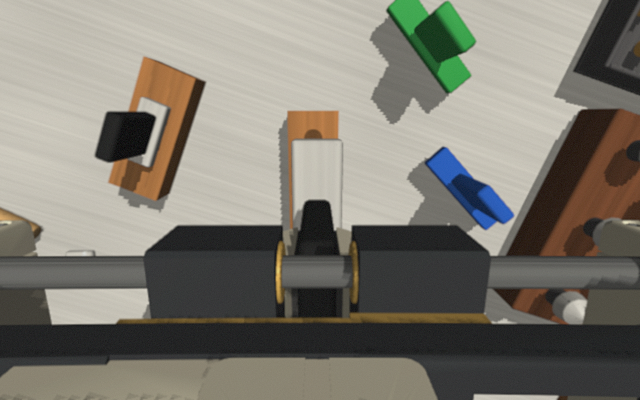

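```bash
python3 - <<'E'
from h import *
from scipy.spatial.transform import Rotation as R
import pickle;o,m=pickle.load(open('m5.pkl','rb'))
Rt=R.from_euler('xyz',o["tcp_rot"]).as_matrix()
for q in((140,293.5),(140,341.5),(220,292),(220,343)):
    P=onz("wrist",q,o["tool_pos"][2]-13,m); print((Rt.T@(P-o["tool_pos"])).round(1))
# scene estimate of collar
print(onz("scene",(259.5,432.2),87).round(1), onz("side",(144.5,311.5),87).round(1))
for q in ((128/2.9,38/2.9),(128/2.9,115/2.9)):
    print(onz("side",(100+q[0],290+q[1]),87).round(1))
E
```

```text
[ 50.3 -11.4  13.1]
[50.3 11.9 13.2]
[  9.6 -12.9  13. ]
[ 9.5 13.4 13.1]
[532.3 217.1  87. ] [515.9 214.3  87. ]
[492.7 225.9  87. ]
[568.7 197.3  87. ]
```

Request:
send_rows([
  [[0,0,-34.5,57,-130,0,1],[0,0,-34.5,57,-130,0,1],[0,0,-34.5,57,-130,0,1],[0,0,-34.5,57,-130,0,1],[0,0,-34.5,57,-130,0,1]],
])

```text
time: 9.15
tool_pos: [487.4, -205.1, 216.5]
tcp_rot: [-3.136, -0.001, 0.937]
contact_force: [0.8, 0.2, -3.5]
grip_width: 14.0
```

Request:
send_rows([
  [[0,0,-34.5,121,-74.5,0,1],[0,0,-34.5,121,-74.5,0,1],[0,0,-34.5,121,-74.5,0,1],[0,0,-34.5,121,-74.5,0,1],[0,0,-34.5,121,-74.5,0,1]],
])

```text
time: 9.57
tool_pos: [500.2, -64.1, 216.5]
tcp_rot: [-3.137, -0.003, 1.539]
contact_force: [0.2, -1.0, -2.9]
grip_width: 14.1
```

Request:
send_rows([
  [[0,0,-34.5,142,7,0,1],[0,0,-34.5,142,7,0,1],[0,0,-34.5,142,7,0,1],[0,0,-34.5,142,7,0,1],[0,0,-34.5,142,7,0,1]],
])

```text
time: 9.98
tool_pos: [513.1, 77.1, 216.3]
tcp_rot: [-3.139, -0.004, 2.141]
contact_force: [0.1, -0.1, -4.0]
grip_width: 13.8
```

Request:
send_rows([
  [[0,0,-34.5,113,86,0,1],[0,0,-34.5,113,86,0,1],[0,0,-34.5,113,86,0,1],[0,0,-34.5,113,86,0,1],[0,0,-34.5,113,86,0,1]],
])

```text
time: 10.4
tool_pos: [525.9, 218.5, 215.8]
tcp_rot: [-3.14, -0.004, 2.743]
contact_force: [-0.0, -1.0, -3.3]
grip_width: 13.9
```

Request:
send_rows([
  [[0,0,0,0,0,0,1],[0,0,0,0,0,0,1],[0,0,0,0,0,0,1]],
])

```text
time: 10.65
tool_pos: [526.9, 213.8, 217.5]
tcp_rot: [-3.14, -0.002, 2.729]
contact_force: [-0.2, 0.1, -2.9]
grip_width: 14.0
```

```bash
python3 - <<'E'
from h import *
o=get_obs();print(np.round(o["tool_pos"],1),np.degrees(o["tcp_rot"]).round(2),np.round(o["contact_force"],1),o["grip_width"],np.round(o["joint_positions"],2))
import pickle;pickle.dump((o,camera_model("wrist")),open('m6.pkl','wb'))
snap("wrist","wrist6.png");snap("side","side6.png");snap("scene","scene6.png")
a=cv2.resize(cv2.imread('pics/side6.png')[60:200,220:400],None,fx=3.3,fy=3.3);cv2.imwrite('pics/c8.png',a)
E
```

```text
[526.9 213.8 217.5] [-1.7991e+02 -1.0000e-01  1.5635e+02] [-0.2  0.1 -2.9] 13.956144263971103 [ 0.25  0.43  1.41 -0.    1.3  -0.91]
```

View pics/wrist6.png

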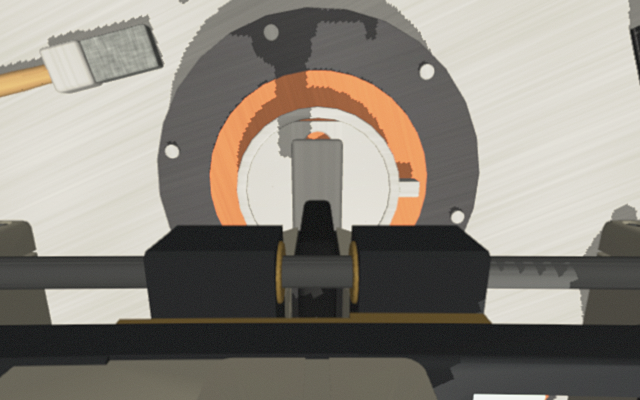

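View pics/c8.png

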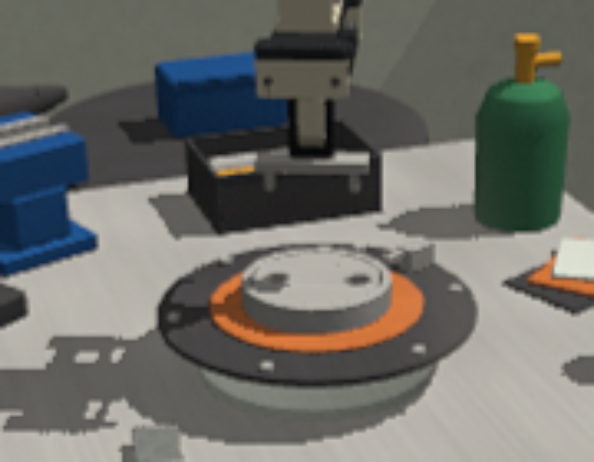

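View pics/scene6.png

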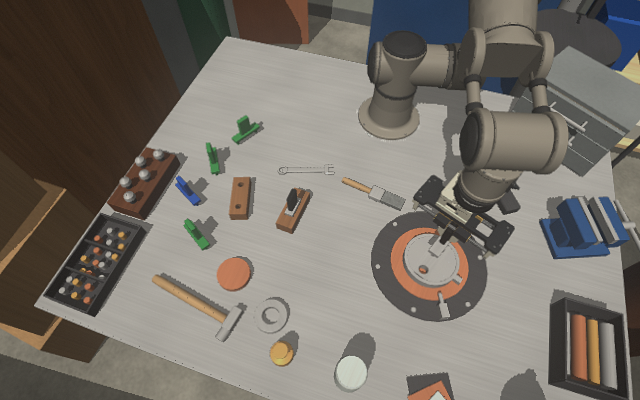

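```bash
python3 - <<'E'
from h import *
import pickle;o,m=pickle.load(open('m6.pkl','rb'))
im=cv2.resize(cv2.imread('pics/wrist6.png')[60:240,190:450],None,fx=3,fy=3,interpolation=2)
t=np.linspace(0,2*np.pi,200)
def draw(c,z,r,col):
    p=proj("wrist",np.c_[c[0]+r*np.cos(t),c[1]+r*np.sin(t),0*t+z],m); p=((p-[190,60])*3+1).astype(int)
    cv2.polylines(im,[p],True,col,1)
c=(526.5,214.2);draw(c,88.5,70,(0,0,255));a=np.radians(-23.2)
for s in(1,-1):
    h=(c[0]+s*38*np.cos(a),c[1]+s*38*np.sin(a)); draw(h,87,12,(255,0,0))
cv2.imwrite('pics/c9.png',im)
E
```

```text
(no output)
```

View pics/c9.png

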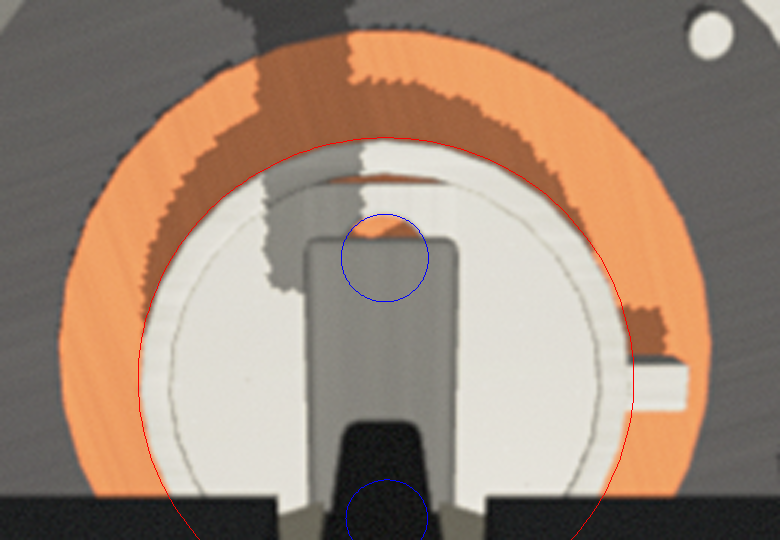

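Request:
send_rows([
  [[0,0,-0.4,0,0,20,1],[0,0,-0.4,0,0,45,1],[0,0,-0.4,0,0,65,1],[0,0,-0.4,0,0,76,1],[0,0,-0.4,0,0,76,1]],
])

```text
time: 11.22
tool_pos: [525.8, 213.6, 140.0]
tcp_rot: [-3.138, -0.004, 2.738]
contact_force: [-1.1, 0.6, -4.1]
grip_width: 14.0
```

Request:
send_rows([
  [[0,0,0,0,0,4,1],[0,0,0,0,0,8,1],[0,0,0,0,0,12,1],[0,0,0,0,0,15,1],[0,0,0,0,0,18,1]],
])

```text
time: 11.63
tool_pos: [527.6, 214.6, 124.9]
tcp_rot: [3.141, 0.001, 2.74]
contact_force: [0.3, 0.6, -3.5]
grip_width: 13.4
```

Request:
send_rows([
  [[0,0,0,0,0,3,1],[0,0,0,0,0,6,1],[0,0,0,0,0,8,1],[0,0,0,0,0,10,1],[0,0,0,0,0,10,1]],
])

```text
time: 12.05
tool_pos: [527.1, 214.5, 114.3]
tcp_rot: [-3.141, -0.001, 2.74]
contact_force: [0.6, -0.3, -3.1]
grip_width: 13.2
```

```bash
python3 - <<'E'
from h import *
o=get_obs();print(np.round(o["tool_pos"],1),np.degrees(o["tcp_rot"]).round(2),np.round(o["contact_force"],1),o["grip_width"],np.round(o["joint_positions"],2))
snap("side","side7.png")
a=cv2.resize(cv2.imread('pics/side7.png')[60:200,220:400],None,fx=4,fy=4);cv2.imwrite('pics/c10.png',a)
E
```

```text
[527.1 214.5 114.3] [-1.7998e+02 -3.0000e-02  1.5698e+02] [ 0.6 -0.3 -3.1] 13.217430731458332 [ 0.25  0.53  1.55  0.    1.06 -0.92]
```

View pics/c10.png

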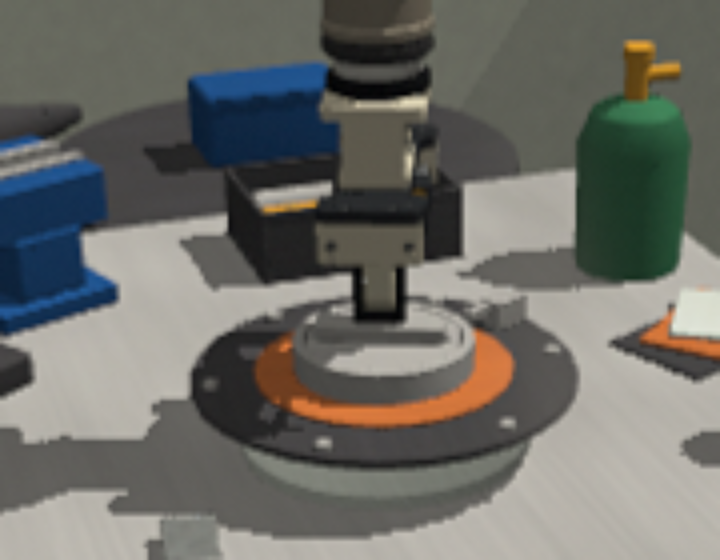

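Request:
send_rows([
  [[0,0,0,0,0,1,1],[0,0,4,0,0,2,1],[0,0,8,0,0,2,1],[0,0,13,0,0,2,1],[0,0,18,0,0,2,1]],
])

```text
time: 12.52
tool_pos: [527.2, 214.5, 112.7]
tcp_rot: [-3.141, 0.0, 2.422]
contact_force: [-0.5, -0.7, -2.9]
grip_width: 13.7
```

Request:
send_rows([
  [[0,0,5,0,0,0,1],[0,0,10,0,0,0,1],[0,0,15,0,0,0,1],[0,0,20,0,0,0,1],[0,0,24,0,0,0,1]],
])

```text
time: 12.93
tool_pos: [527.4, 214.6, 112.8]
tcp_rot: [3.141, 0.0, 2.003]
contact_force: [-0.3, -0.2, -4.8]
grip_width: 14.1
```

```bash
python3 - <<'E'
from h import *
import pickle
o=get_obs();print(np.round(o["tool_pos"],1),np.degrees(o["tcp_rot"]).round(2),np.round(o["contact_force"],1),np.round(o["moment"],2),o["grip_width"],np.round(o["joint_positions"],2))
pickle.dump((o,camera_model("wrist")),open('m8.pkl','wb'))
snap("wrist","wrist8.png");snap("scene","scene8.png")
a=cv2.resize(cv2.imread('pics/scene8.png')[200:330,365:495],None,fx=4.5,fy=4.5);cv2.imwrite('pics/c11.png',a)
E
```

```text
[527.4 214.6 112.8] [179.99   0.   114.76] [-0.3 -0.2 -4.8] [-0.04 -0.04  0.24] 14.091718086972989 [ 0.25  0.53  1.55 -0.    1.05 -0.18]
```

View pics/c11.png

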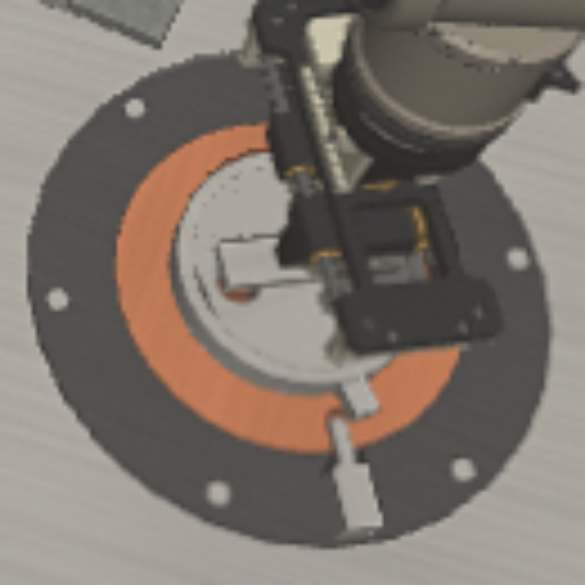

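View pics/wrist8.png

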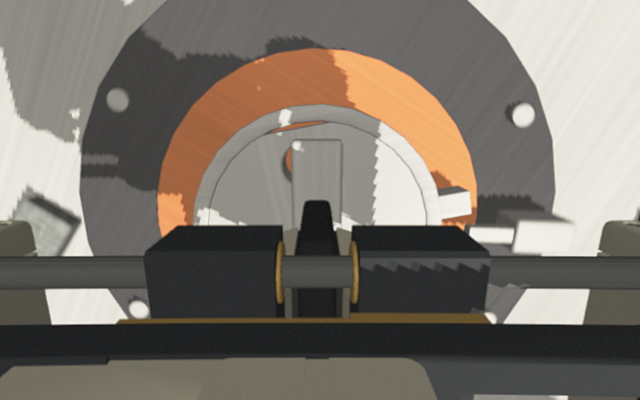

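```bash
python3 - <<'E'
from h import *
import pickle;o,m=pickle.load(open('m8.pkl','rb'))
c=np.array([526.8,214.3])
for n,q,mm in(("wrist",(203,455),m),("wrist",(234,474),m),("scene",(200+396/4.5,365+361/4.5),None),("scene",(200+422/4.5,365+336/4.5),None)):
    for z in (80,87):
        P=onz(n,q,z,mm)[:2]-c; print(n,q,z,np.degrees(np.arctan2(P[1],P[0])).round(1),np.linalg.norm(P).round(1))
E
```

```text
wrist (203, 455) 80 35.6 78.9
wrist (203, 455) 87 37.5 76.4
wrist (234, 474) 80 22.4 90.3
wrist (234, 474) 87 24.0 86.8
scene (288.0, 445.22222222222223) 80 35.1 81.2
scene (288.0, 445.22222222222223) 87 33.0 82.6
scene (293.77777777777777, 439.6666666666667) 80 22.9 92.2
scene (293.77777777777777, 439.6666666666667) 87 21.4 94.2
```

Request:
send_rows([
  [[0,0,4,0,0,0,1],[0,0,8,0,0,0,1],[0,0,11,0,0,0,1],[0,0,12.5,0,0,0,1],[0,0,12.5,0,0,0,1]],
])

```text
time: 13.45
tool_pos: [527.5, 214.6, 112.8]
tcp_rot: [3.141, -0.0, 1.79]
contact_force: [0.4, 0.5, -3.6]
grip_width: 13.5
```

Request:
send_rows([
  [[0,0,0,0,0,0,1],[0,0,0,0,0,0,1],[0,0,0,0,0,0,1]],
])

```text
time: 13.7
tool_pos: [527.5, 214.6, 112.9]
tcp_rot: [3.141, -0.0, 1.79]
contact_force: [-0.1, -0.0, -3.2]
grip_width: 13.8
```

```bash
python3 - <<'E'
from h import *
import pickle
o=get_obs();print(np.round(o["tool_pos"],1),np.degrees(o["tcp_rot"]).round(2),np.round(o["contact_force"],1),np.round(o["moment"],2),o["grip_width"])
pickle.dump((o,camera_model("wrist")),open('m9.pkl','wb'))
snap("wrist","wrist9.png");snap("scene","scene9.png")
a=cv2.resize(cv2.imread('pics/scene9.png')[200:330,365:495],None,fx=4.5,fy=4.5);cv2.imwrite('pics/c12.png',a)
E
```

```text
[527.5 214.6 112.9] [ 1.7997e+02 -1.0000e-02  1.0254e+02] [-0.1 -0.  -3.2] [-0.03 -0.05  0.05] 13.817991840068025
```

View pics/c12.png

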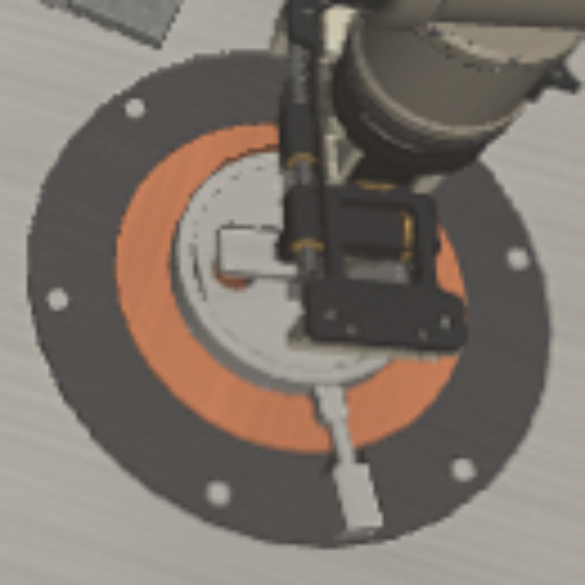

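View pics/wrist9.png

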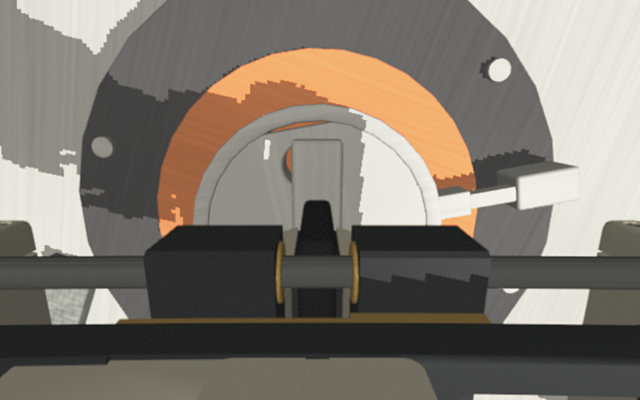

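Request:
send_rows([
  [[0,0,0,0,0,1,1],[0,0,0,0,0,1,1],[0,0,0,0,0,1,-0.3],[0,0,0,0,0,1,-0.3],[0,0,0,0,0,1,-0.3]],
])

```text
time: 14.22
tool_pos: [527.5, 214.6, 111.8]
tcp_rot: [3.141, -0.0, 1.789]
contact_force: [-0.6, 0.2, 0.0]
grip_width: 29.5
```

Request:
send_rows([
  [[0,0,0,0,0,0,-0.3],[0,0,0,0,0,0,-0.3],[0,0,0,0,0,0,-0.3],[0,0,0,0,0,0,-0.3],[0,0,0,0,0,0,-0.3]],
])

```text
time: 14.63
tool_pos: [527.4, 214.6, 111.7]
tcp_rot: [3.142, -0.0, 1.789]
contact_force: [0.6, 1.0, 0.0]
grip_width: 58.8
```

```bash
python3 - <<'E'
from h import *
o=get_obs();print(np.round(o["tool_pos"],1),np.round(o["contact_force"],1),o["grip_width"])
snap("wrist","wrist10.png")
E
```

```text
[527.4 214.6 111.7] [0.6 1.  0. ] 58.76474647025461
```

View pics/wrist10.png

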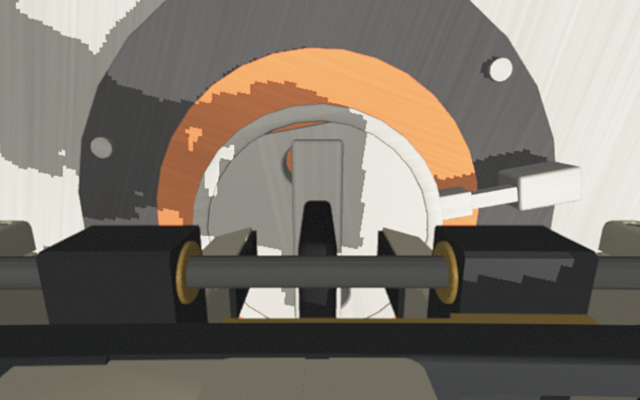

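The jaws are clear on both sides of the grip (wrist 318, 240), and the tab (455, 204) is in line with the nose (475, 198). Next I'll retreat straight up, then back along tool x for an unobstructed check.

Request:
send_rows([
  [[0,0,0,0,0,-20,-0.3],[0,0,0,0,0,-50,-0.3],[0,0,0,0,0,-80,-0.3],[0,0,0,0,0,-110,-0.3],[0,0,0,0,0,-130,-0.3]],
])

```text
time: 15.1
tool_pos: [528.0, 214.8, 244.9]
tcp_rot: [3.138, -0.0, 1.789]
contact_force: [1.3, -0.3, 0.5]
grip_width: 59.1
```

Request:
send_rows([
  [[0,0,0,-30,0,0,-0.3],[0,0,0,-60,0,0,-0.3],[0,0,0,-75,0,0,-0.3],[0,0,0,-75,0,0,-0.3],[0,0,0,-75,0,0,-0.3]],
])

```text
time: 15.52
tool_pos: [543.6, 140.9, 241.7]
tcp_rot: [-3.142, -0.0, 1.787]
contact_force: [0.1, 1.2, -0.5]
grip_width: 59.5
```

Request:
send_rows([
  [[0,0,0,0,0,0,-0.3],[0,0,0,0,0,0,-0.3],[0,0,0,0,0,0,-0.3]],
])

```text
time: 15.77
tool_pos: [543.3, 142.3, 241.7]
tcp_rot: [-3.142, -0.0, 1.79]
contact_force: [-0.6, 0.0, -0.0]
grip_width: 60.0
```

```bash
python3 - <<'E'
from h import *
import pickle
o=get_obs();print(np.round(o["tool_pos"],1),np.round(o["contact_force"],1),o["grip_width"])
pickle.dump((o,camera_model("wrist")),open('m11.pkl','wb'))
snap("wrist","wrist11.png");snap("side","side11.png");
a=cv2.imread('pics/side11.png')[70:300,240:480];cv2.imwrite('pics/c13.png',cv2.resize(a,None,fx=2.6,fy=2.6))
for l in ("spanner_grip","collar_face"): print(l,[(d["location"],d["conf"]) for d in place_of(l,"wrist")][:3])
E
```

```text
[543.3 142.3 241.7] [-0.6  0.  -0. ] 60.01026367042557
spanner_grip [([95.1, 316.6], 0.79)]
collar_face []
```

View pics/wrist11.png

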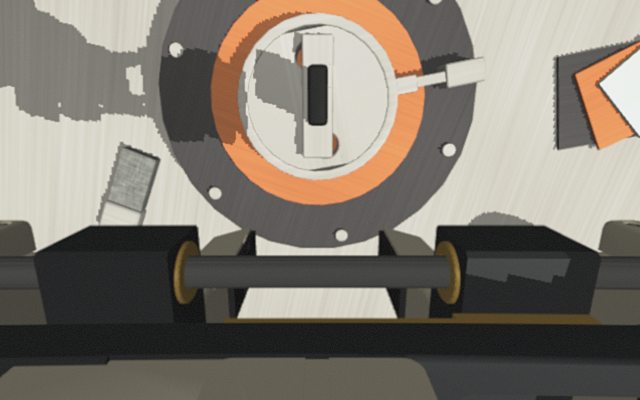

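View pics/c13.png

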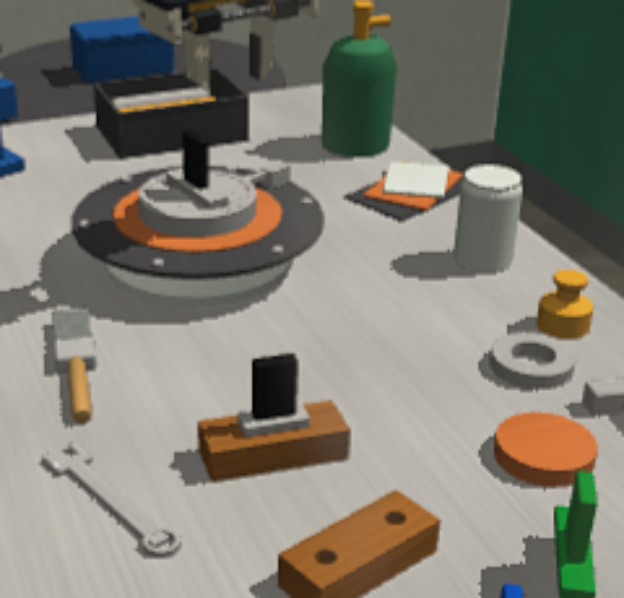

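```bash
python3 - <<'E'
from h import *
import pickle;o,m=pickle.load(open('m11.pkl','rb'))
print(onz("wrist",(95.1,316.6),129,m).round(1)); c=np.array([526.8,214.3])
for q in((84,407),(80,420),(71,466)):
    P=onz("wrist",q,87,m)[:2]-c;print(q,np.degrees(np.arctan2(P[1],P[0])).round(1),np.linalg.norm(P).round(1))
A,B=onz("wrist",(34,318),99,m),onz("wrist",(156.5,317.5),99,m);print('bar',np.linalg.norm(A-B),((A+B)/2).round(1))
close_job()
E
```

```text
[525.3 216.8 129. ]
(84, 407) 22.4 77.6
(80, 420) 23.3 88.8
(71, 466) 23.1 127.7
bar 97.34580964352293 [526.4 215.9  99. ]
the job is handed in; nothing more can be done
```

I set the longer spanner in the collar's two holes, turned the collar clockwise until its tab met the pointer, and left the spanner standing there. The job was handed in at about 16 s, but no verdict is reported.

- **Choosing the spanner:** I told it from the short one and the blue and green look-alikes by its black grip and its crossbar, which measured about 101 mm.
- **One failed attempt:** I first lifted before the slow fingers had closed. The spanner stayed in its rest, and I grasped it properly the second time.
- **Turning:** The tool turned about 54°, which includes the prongs' play in the holes, so the collar itself turned about 43°.

**Last checks before handing in:**
- **Tab and pointer:** The tab was at 22.4° and the pointer at about 23.2°, so they agree within 1° (12° allowed).
- **Spanner position:** It stands upright, with its grip centre about 3 mm from the collar's axis (18 mm allowed). The crossbar appears to lie flat on the collar. I did not measure its height directly. The tool stopped at 111.7 mm on release, against the 112 mm expected when fully seated.
- **Robot and small spanner:** The gripper was open and well clear. The smaller spanner still stood in its rest.
- **What disagreed:** The collar detector found nothing in the last wrist picture because the spanner covers it, so I used the collar centre measured earlier. The cameras had differed by up to 5 mm on that centre. I trusted the wrist camera, and the insertion met no force.

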